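# Set the recessed dial of the slide-drying plate

### The job

Switch the slide dryer (the bench unit with the rectangular metal plate and glass slides lying on it) to drying heat: reach into its round well and turn the dial clockwise, about a quarter turn at most, until its white pointer points straight at the white mark on the well's rim, on the side of the slides. Then let go and withdraw; do not turn the dial of the stirrer, the like unit with the round plate.

Things in the scene. Friction and masses are not known exactly. Their poses are not given: they have to be found in the camera images.
- dryer: slide dryer, fixed grey unit 130 wide, 240 deep, 70 mm tall; behind, a rectangular metal plate (81 mm up) with four slides; in front, a round dial well 100 mm across, 38 mm deep. Stands left or right of the stirrer. Origin on the worktop under the dial's axis (65 mm behind its front); x towards the plate, y its left, z up. One white mark 13 mm long lies on the well's rim at +x of the axis.
- dryer_dial_grip (a point): pinch point on the dryer dial's axis, 57 mm above the worktop, 25 above the well's floor. Black bar 42 long, 14 mm thick, top 7 mm above this point, 6 below the rim; under it a skirt 40 across, 3 mm thick. White pointer on one end. x along the bar to the pointer, y across its flats. Enter the 100 mm well with fingers part closed (a gap of about 40 mm); open no wider to let go.
- dryer_dial (a joint): angle of the dryer's dial in rad, growing clockwise seen from above: 0 = pointer to the unit's left (+y of dryer), 1.571 = pointer straight at the white mark (+x). Stops at 0 and 3.14; starts between 0.25 and 0.75; turns against about 0.06 N m of friction, has no detents, stays where it is left.
- stirrer_dial_pointer (a point): pointer end of the stirrer's dial, 20 mm from its axis, level with the bar's top, 64 mm above the worktop; x along the bar, away from the axis. The stirrer is a bystander with the same fixed grey housing, well and dial, but a round white plate 100 mm across in place of the slides. Leave its dial alone.

How it is judged:
At the end, for the whole second after the job is handed in: The dryer's dial rests with its pointer at the white mark, within 0.22 rad (about 12 degrees) either way, and the stirrer's dial pointer is within 6 mm of where it was (value of joint dryer_dial between 1.351 and 1.791 rad and velocity of joint dryer_dial between -0.05 and 0.05 rad/s and distance of stirrer_dial_pointer from where it was at the start of the episode below 0.006 m); the robot touches nothing.
It fails at once if the stirrer's dial is turned (its pointer end moves more than 6 mm) (distance of stirrer_dial_pointer from where it was at the start of the episode above 0.006 m).
It also fails if it takes over 32 s, if anything falls off the work surface, if the arm or the gripper's body presses on something with over 40 N, if the wrist force passes 120 N, or if a joint passes its speed limit or range.

### The arm

A 6-joint arm with a two-finger parallel gripper is mounted at the origin on a cart in front of the work surface, level with it; the furniture and walls round the work are solid. World frame = base frame: x ahead of the robot, y to its left, z up, the work surface at z = 0. Lengths are in m, angles in rad, forces in N, time in s.
With the tool pointing down it reaches from about 0.35 to 0.875 m from the base axis. Payload 4.2 kg.
Tool frame: the origin (TCP) lies between the finger pads; the fingertips stand 19 mm ahead of it and the grasp point (between the pads) is the TCP; x points along the fingers, y is the direction in which the jaws open and shut, and the axes are right-handed (so a half turn about x gives the same grasp; the last joint's range is limited). The gripper opens to 87 mm and grips with 3 to 60 N. Pads are 19 mm wide; open, the fingers measure 117 mm over their backs; the gripper's body (75 mm by 190 mm) begins 51 mm behind the grasp point.
Start: joints at [-0.954, 0.385, 0.008, 0, -1.194, -0.259], TCP at [0.219, -0.585, 0.242] pointing down, gripper open.
Joint ranges: [-3.14, 3.14], [-1.21, 2.06], [-1.07, 1.41], [-3.16, 2.05], [-2.99, -0.16], [-3.1, 3.1]. Speed limits (rad/s): [2.79, 2.79, 3.14, 3.14, 3.14, 3.14].

### API

Orientations are given as a 3x3 rotation matrix whose columns are the frame's x, y, z axes.
In Python, from workcell import manip, vision gives the robot as it stands.
- The arm moves only by the tool step_arm, never from a script. Its argument "increments" is a list of rows, each a list of 7 numbers: the shift along the tool's x, y, z in m, then the turn, a rotation vector about the tool's x, y, z in degrees, then the finger opening in m, from 0 to 0.087. In form: [[tx, ty, tz, wx, wy, wz, jaw], ...]. A call has 1 to 12 rows; each row is the pose to reach, as a shift and turn from the pose commanded when the call began, along the tool's axes at that moment; what a row does not reach only later rows make up. A row lasts 1/12 s, in which the tool goes at most 41.7 mm and 7.16 degrees, less where a joint would pass 70% of its speed; a pose out of reach is approached as far as the arm can. A call with a gripper value outside its range is refused whole. The fingers move at their own pace and stop on an object; the grip force is fixed at half the most. Time passes only in rows, so rows that repeat a pose let the fingers close. It gives the time, the measured TCP pose, the force and the opening at its end, in the units of the state.
- manip.get_state(): the state, without advancing time (a new reading comes with each control period).
- vision.read_camera(name): name is "side" or "top"; returns (picture, depth): 400x640x3 uint8, red, green, blue; 400x640 float32, m along the optical axis (not along the pixel's ray), 0 where there is no reading.
- vision.camera_params(name): a dict with "K" (3x3 intrinsics, pixels), "cam_to_world" (4x4, takes a point from camera to world coordinates). Camera axes: x right, y up, looking along -z (the intrinsics and any distortion apply to the point x, -y, -z); pixel columns grow to the right and rows downward; lengths in m; the calibration is good to about 2 mm. A picture is of the moment at which its call begins. camera_params takes no time and is no camera call.
- manip.finish_job(): hands the job in, once; it reports no verdict.
The state is a dict: "t": time; "joint_pos": joint angles; "qvel": joint speeds; "joint_efforts": joint torques, N m; "tool_pos": TCP position; "tcp_rot": TCP orientation; "wrist_force": force on the tool from outside, world axes, zero at the start; "torque": the same for the moment, N m; "finger_gap": finger opening in m.
Only numpy, scipy, OpenCV 4.12 (cv2) and the standard library are available. Lean on these libraries where they do the work, as an engineer would, in place of code of your own. Each camera call takes 0.05 s, during which the arm holds its last target.

## Working session

There is one attempt and no reset: what is moved stays moved. The work goes in short steps, Python scripts to look and compute and a tool call to move; the robot and the scene stay as the last step left them, time stands still between calls to the robot, and variables do not carry over. Pictures are saved under pics/ and viewed, and the job is handed in when it is done.

Besides the shell and the picture viewer there is one more tool, called as name(argument=value, ...), one argument or row to a line, values as JSON. step_arm: Moves the arm, as the interface text tells. Its arguments: {"type":"object","properties":{"increments":{"type":"array"}},"required":["increments"]}

```bash
mkdir -p pics; python3 - <<'E'
from workcell import manip, vision
import cv2,numpy as np
np.set_printoptions(precision=4,suppress=True)
for n in("top","side"):
    p,d=vision.read_camera(n); cv2.imwrite(f"pics/{n}0.png",p[:,:,::-1]); np.savez(f"{n}0.npz",p=p,d=d)
    c=vision.camera_params(n); print(n,c["K"],c["cam_to_world"],[k for k in c])
s=manip.get_state(); print(s)
E
```

```text
top [[503.4825   0.     326.4766]
 [  0.     503.4825 196.0032]
 [  0.       0.       1.    ]] [[ 0.0032  0.9978 -0.0666  0.3903]
 [-0.9999  0.004   0.0132  0.0072]
 [ 0.0135  0.0666  0.9977  1.2093]
 [ 0.      0.      0.      1.    ]] ['K', 'cam_to_world']
side [[472.983    0.     319.611 ]
 [  0.     472.983  197.9816]
 [  0.       0.       1.    ]] [[ 0.9897  0.0518 -0.1336  0.3415]
 [-0.1432  0.3185 -0.9371 -0.797 ]
 [-0.006   0.9465  0.3226  0.3694]
 [ 0.      0.      0.      1.    ]] ['K', 'cam_to_world']
{'t': 0.1, 'joint_pos': array([-0.9544,  0.3855,  0.0068, -0.0004, -1.194 , -0.2586]), 'qvel': array([ 0.0006, -0.0008,  0.0031,  0.0015, -0.0022,  0.0011]), 'joint_efforts': array([ -0.0002, -39.1689,  18.7934,   4.2319,   0.0135,  -0.0001]), 'tool_pos': array([ 0.2187, -0.585 ,  0.2406]), 'tcp_rot': array([[-0.0007, -0.3501,  0.9367],
       [ 0.0017,  0.9367,  0.3501],
       [-1.    ,  0.0019, -0.0001]]), 'wrist_force': array([-0.2931, -1.7085, -0.2813]), 'torque': array([-0.0069, -0.054 ,  0.0276]), 'finger_gap': 0.08696363434725803}
```

View pics/top0.png

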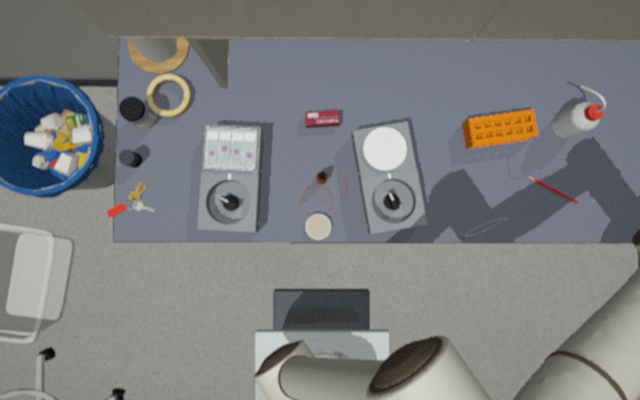

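View pics/side0.png

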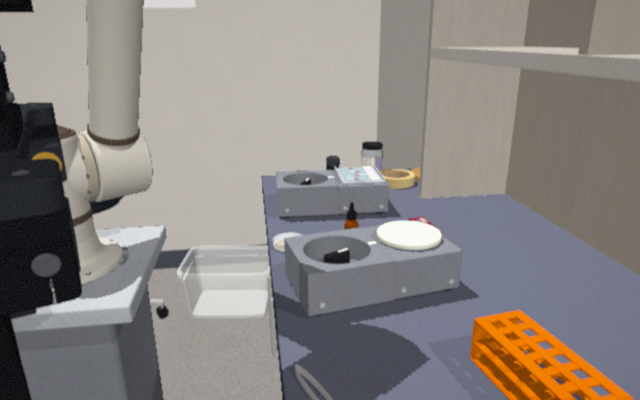

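The top view shows the dryer on the left, with its well at about (230,201), and the stirrer on the right, with its well at about (394,200). I'll zoom in and measure the dryer.

```bash
cat > h.py <<'E'
import numpy as np
from workcell import vision
def ray(n,uv,z):
    c=vision.camera_params(n);K=c["K"];T=c["cam_to_world"]
    uv=np.atleast_2d(np.asarray(uv,float))
    d=np.c_[(uv[:,0]-K[0,2])/K[0,0],-(uv[:,1]-K[1,2])/K[1,1],-np.ones(len(uv))]@T[:3,:3].T
    o=T[:3,3]; return o+d*((z-o[2])/d[:,2])[:,None]
def proj(n,P):
    c=vision.camera_params(n);K=c["K"];T=c["cam_to_world"]
    q=(np.atleast_2d(P)-T[:3,3])@T[:3,:3]
    return np.c_[K[0,2]+K[0,0]*q[:,0]/-q[:,2],K[1,2]-K[1,1]*q[:,1]/-q[:,2]]
def cloud(n,d):
    c=vision.camera_params(n);K=c["K"];T=c["cam_to_world"]
    v,u=np.mgrid[:d.shape[0],:d.shape[1]]
    q=np.stack([(u-K[0,2])/K[0,0]*d,-(v-K[1,2])/K[1,1]*d,-d],-1)
    return q@T[:3,:3].T+T[:3,3]
E
python3 - <<'E'
from h import *
import cv2
np.set_printoptions(precision=4,suppress=True)
f=np.load("top0.npz");p,d=f["p"],f["d"]
P=cloud("top",d);z=P[...,2]
m=((z>.06)&(z<.078)&(d>0)).astype(np.uint8); m[:, :190]=0; m[:,275:]=0; m[:115]=0;m[240:]=0
g=cv2.cvtColor(p,cv2.COLOR_RGB2GRAY)
print("table z",np.median(z[200:230,270:300]),"rim z",np.median(z[222:229,205:250]))
a=p[115:240,190:275,::-1]; b=cv2.cvtColor(m[115:240,190:275]*255,cv2.COLOR_GRAY2BGR)
cv2.imwrite("pics/z0.png",cv2.resize(a,None,fx=6,fy=6,interpolation=cv2.INTER_CUBIC)[300:,:])
cv2.imwrite("pics/m0.png",cv2.resize(b,None,fx=4,fy=4,interpolation=0))
s=np.load("side0.npz")["p"]
cv2.imwrite("pics/zs0.png",cv2.resize(s[160:220,265:395,::-1],None,fx=6,fy=6,interpolation=cv2.INTER_CUBIC))
E
```

```text
table z -0.0012640886718842115 rim z 0.0682897153352302
```

View pics/z0.png

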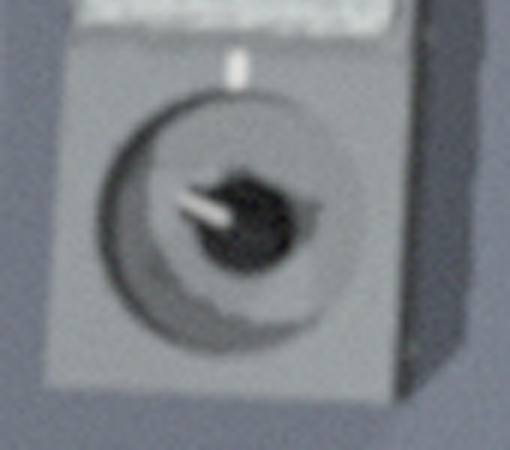

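View pics/m0.png

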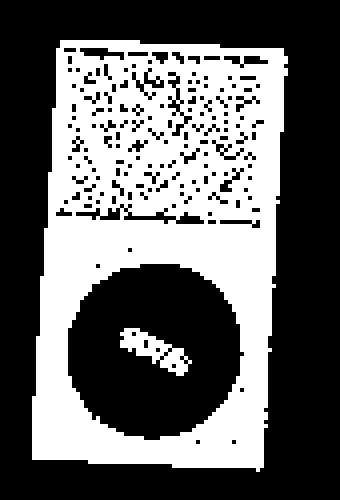

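View pics/zs0.png

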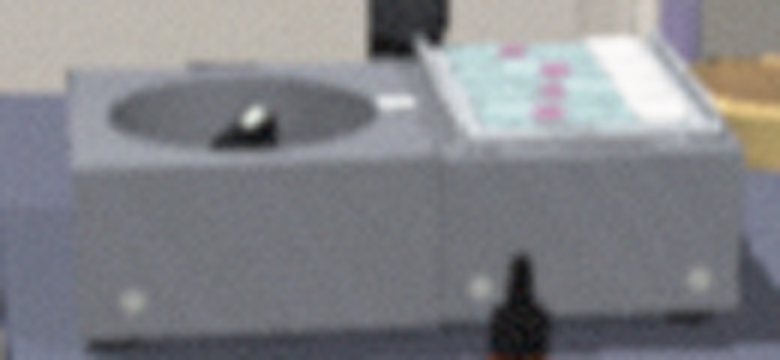

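The white pointer runs from (220,199) up-left to (229,202), and the rim mark is at about (229,176). The depth mask shows the well circle and the bar cleanly. Next I'll work out the numbers.

```bash
cat > meas.py <<'E'
from h import *
import cv2
np.set_printoptions(precision=4,suppress=True)
def meas(p,d):
    P=cloud("top",d);z=P[...,2]
    m=((z>.062)&(z<.078)&(d>0)).astype(np.uint8)
    # well: hole pixels
    w=((z<.066)&(d>0)).astype(np.uint8); w[:168]=0;w[232:]=0;w[:,:204]=0;w[:,253:]=0
    cs,_=cv2.findContours(w,cv2.RETR_EXTERNAL,cv2.CHAIN_APPROX_NONE)
    c=max(cs,key=cv2.contourArea)[:,0]
    X=ray("top",c,.070)[:,:2]
    A=np.c_[2*X,np.ones(len(X))];s=np.linalg.lstsq(A,(X**2).sum(1),rcond=None)[0]
    r=np.sqrt(s[2]+s[:2]@s[:2]); print("well",s[:2],"r",r)
    ctr=s[:2]
    bx=(z>.055)&(z<.072)&(d>0)&(np.hypot(P[...,0]-ctr[0],P[...,1]-ctr[1])<.032)
    v,u=np.nonzero(bx); B=ray("top",np.c_[u,v],.064)[:,:2]
    rc=cv2.minAreaRect((B*1000).astype(np.float32)); print("bar n",len(B),"z",np.median(z[bx]),"rect mm",rc)
    mu=B.mean(0);_,S,V=np.linalg.svd(B-mu,full_matrices=False);print("bar mean",mu,"axis deg",np.degrees(np.arctan2(*V[0][::-1])))
    g=p.min(2)
    wm=(g>165);wm[:168]=0;wm[232:]=0;wm[:,:204]=0;wm[:,253:]=0
    n,l,st,ce=cv2.connectedComponentsWithStats(wm.astype(np.uint8))
    for i in range(1,n):
        if st[i,4]>5: print("white",ce[i],st[i],ray("top",ce[i],.070)[0],ray("top",ce[i],.064)[0])
    return ctr
if __name__=="__main__":
    f=np.load("top0.npz"); p,d=f["p"],f["d"]; meas(p,d)
    P=cloud("top",d);z=P[...,2]
    m=((z>.062)&(z<.095)&(d>0)).astype(np.uint8); m[:,:190]=0; m[:,275:]=0; m[:115]=0;m[240:]=0
    cs,_=cv2.findContours(m,cv2.RETR_EXTERNAL,cv2.CHAIN_APPROX_NONE);c=max(cs,key=cv2.contourArea)[:,0]
    print("unit mm",cv2.minAreaRect((ray("top",c,.07)[:,:2]*1000).astype(np.float32)))
E
python3 meas.py
```

```text
well [0.4513 0.2159] r 0.04975518950302805
bar n 116 z 0.06205548157964802 rect mm ((452.2605285644531, 214.55072021484375), (42.8497314453125, 13.157926559448242), 63.712642669677734)
bar mean [0.4522 0.2146] axis deg 63.30940754904745
white [207. 168.] [204 168   7   1   7] [0.529  0.2634 0.07  ] [0.5297 0.2647 0.064 ]
white [236.5366 168.6829] [214 168  39   3  82] [0.5278 0.1965 0.07  ] [0.5285 0.1975 0.064 ]
white [229.1034 176.1724] [227 173   5   7  29] [0.5106 0.2131 0.07  ] [0.5112 0.2141 0.064 ]
white [223. 199.] [220 197   7   5  11] [0.4587 0.226  0.07  ] [0.459  0.2271 0.064 ]
unit mm ((507.17120361328125, 212.25901794433594), (131.29917907714844, 240.057861328125), 87.45376586914062)
```

step_arm(
  increments=[
    [0, 0.024, 0.027, -1.8, 0, 0, 0.06],
    [0, 0.048, 0.054, -3.6, 0, 0, 0.05],
    [0, 0.072, 0.081, -5.4, 0, 0, 0.04],
    [0, 0.096, 0.108, -7.2, 0, 0, 0.04],
    [0, 0.12, 0.135, -9, 0, 0, 0.04],
    [0, 0.144, 0.162, -10.8, 0, 0, 0.04],
    [0, 0.168, 0.189, -12.6, 0, 0, 0.04],
    [0, 0.192, 0.216, -14.4, 0, 0, 0.04],
    [0, 0.216, 0.243, -16.2, 0, 0, 0.04],
    [0, 0.24, 0.27, -18, 0, 0, 0.04],
    [0, 0.264, 0.297, -19.8, 0, 0, 0.04],
    [0, 0.288, 0.324, -21.6, 0, 0, 0.04],
  ],
)

```text
t: 1.1
tool_pos: [0.4217, -0.2004, 0.2414]
tcp_rot: [[-0.0, -0.672, 0.741], [0.0, 0.741, 0.672], [-1.0, 0.0, -0.0]]
wrist_force: [0.1, -0.5, -0.3]
finger_gap: 0.0399
```

```bash
cat > go.py <<'E'
import sys
from h import *
from workcell import manip
np.set_printoptions(precision=4,suppress=True)
s=manip.get_state();R=s["tcp_rot"];p=s["tool_pos"]
print(s["t"],p,"yaw",np.degrees(np.arctan2(R[1,1],R[0,1])),s["joint_pos"],s["wrist_force"],s["torque"],s["finger_gap"]);print(R)
if len(sys.argv)>3:
    print("shift",R.T@(np.array(list(map(float,sys.argv[1:4])))-p))
E
python3 go.py 0.4517 0.2152 0.242
```

```text
1.1 [ 0.4217 -0.2004  0.2414] yaw 132.18872383039331 [-0.0944  0.1131 -0.3621 -0.0002 -1.0959 -0.74  ] [ 0.1455 -0.4879 -0.2538] [-0.0048 -0.0842 -0.0049] 0.039933730396010676
[[-0.0003 -0.6716  0.7409]
 [ 0.0002  0.7409  0.6716]
 [-1.      0.0003 -0.    ]]
shift [-0.0005  0.2878  0.3013]
```

step_arm(
  increments=[
    [0, 0.024, 0.025, -1.8, 0, 0, 0.04],
    [0, 0.048, 0.05, -3.6, 0, 0, 0.04],
    [0, 0.072, 0.075, -5.4, 0, 0, 0.04],
    [0, 0.096, 0.1, -7.2, 0, 0, 0.04],
    [0, 0.12, 0.126, -9, 0, 0, 0.04],
    [0, 0.144, 0.151, -10.8, 0, 0, 0.04],
    [0, 0.168, 0.176, -12.6, 0, 0, 0.04],
    [0, 0.192, 0.201, -14.4, 0, 0, 0.04],
    [0, 0.216, 0.226, -16.2, 0, 0, 0.04],
    [0, 0.24, 0.251, -18, 0, 0, 0.04],
    [0, 0.264, 0.276, -19.8, 0, 0, 0.04],
    [0, 0.288, 0.301, -21.3, 0, 0, 0.04],
  ],
)

```text
t: 2.1
tool_pos: [0.4512, 0.2149, 0.2413]
tcp_rot: [[-0.001, -0.895, 0.446], [-0.0, 0.446, 0.895], [-1.0, 0.0, -0.001]]
wrist_force: [-0.1, 0.0, -0.1]
finger_gap: 0.0401
```

step_arm(
  increments=[
    [0.04, 0, 0, 0, 0, 0, 0.04],
    [0.08, 0, 0, 0, 0, 0, 0.04],
    [0.11, 0, 0, 0, 0, 0, 0.04],
    [0.11, 0, 0, 0, 0, 0, 0.04],
    [0.11, 0, 0, 0, 0, 0, 0.04],
  ],
)

```text
t: 2.52
tool_pos: [0.4513, 0.2127, 0.1307]
tcp_rot: [[-0.003, -0.894, 0.447], [-0.003, 0.447, 0.894], [-1.0, 0.001, -0.004]]
wrist_force: [0.9, 0.1, 0.7]
finger_gap: 0.0402
```

```bash
python3 go.py 0.4517 0.2152 0.060; python3 - <<'E'
from workcell import vision
import cv2
p,d=vision.read_camera("side");cv2.imwrite("pics/s1.png",cv2.resize(p[100:220,240:400,::-1],None,fx=5,fy=5,interpolation=cv2.INTER_CUBIC))
E
```

```text
2.5167 [0.4513 0.2127 0.1307] yaw 153.42882388602237 [ 0.7668  0.2903 -0.4479  0.0006 -0.8367 -1.231 ] [0.8651 0.078  0.7096] [ 0.079  -0.0297 -0.0125] 0.040218287267367314
[[-0.0026 -0.8944  0.4473]
 [-0.0031  0.4473  0.8944]
 [-1.      0.0009 -0.004 ]]
shift [0.0706 0.0007 0.0027]
```

View pics/s1.png

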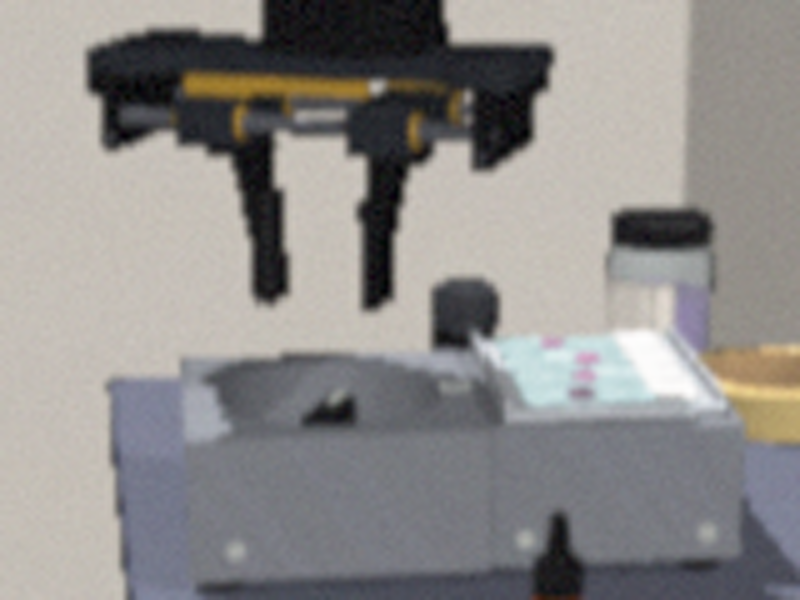

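The side view shows the open fingers centred above the well, straddling the dial with its pointer at about (307,180) in the full picture. I'll descend and pinch.

step_arm(
  increments=[
    [0.02, 0.001, 0.002, 0, 0, 0, 0.04],
    [0.04, 0.001, 0.002, 0, 0, 0, 0.04],
    [0.055, 0.001, 0.002, 0, 0, 0, 0.04],
    [0.065, 0.001, 0.002, 0, 0, 0, 0.04],
    [0.07, 0.001, 0.002, 0, 0, 0, 0.04],
    [0.07, 0.001, 0.002, 0, 0, 0, 0.04],
    [0.07, 0.001, 0.002, 0, 0, 0, 0.04],
  ],
)

```text
t: 3.15
tool_pos: [0.4529, 0.2164, 0.0632]
tcp_rot: [[0.003, -0.894, 0.448], [0.002, 0.448, 0.894], [-1.0, -0.001, 0.003]]
wrist_force: [-0.5, 0.0, 0.7]
finger_gap: 0.0402
```

```bash
python3 go.py 0.4517 0.2152 0.060
```

```text
3.15 [0.4529 0.2164 0.0632] yaw 153.41502052127575 [ 0.7699  0.3905 -0.517   0.0006 -0.66   -1.2344] [-0.4934  0.0273  0.6588] [0.0299 0.0695 0.0067] 0.04019279716902432
[[ 0.0027 -0.8943  0.4475]
 [ 0.002   0.4475  0.8943]
 [-1.     -0.0015  0.003 ]]
shift [ 0.0032  0.0006 -0.0016]
```

step_arm(
  increments=[
    [0.002, 0, -0.001, 0, 0, 0, 0.04],
    [0.002, 0, -0.001, 0, 0, 0, 0.03],
    [0.002, 0, -0.001, 0, 0, 0, 0.02],
    [0.002, 0, -0.001, 0, 0, 0, 0.01],
    [0.002, 0, -0.001, 0, 0, 0, 0.01],
    [0.002, 0, -0.001, 0, 0, 0, 0.01],
    [0.002, 0, -0.001, 0, 0, 0, 0.01],
  ],
)

```text
t: 3.73
tool_pos: [0.4525, 0.2143, 0.0598]
tcp_rot: [[0.002, -0.895, 0.447], [-0.001, 0.447, 0.895], [-1.0, -0.002, 0.0]]
wrist_force: [5.2, -4.4, -0.5]
finger_gap: 0.0136
```

```bash
python3 go.py 0.4517 0.2152 0.060
```

```text
3.7333 [0.4525 0.2143 0.0598] yaw 153.4648748148798 [ 0.7682  0.3951 -0.5228  0.0028 -0.6521 -1.2336] [ 5.1865 -4.4058 -0.4976] [-1.1889 -1.462   0.0174] 0.013572703546128316
[[ 0.0018 -0.8947  0.4467]
 [-0.0006  0.4467  0.8947]
 [-1.     -0.0019  0.0003]]
shift [-0.0002  0.0011  0.0005]
```

The jaw stopped at 13.6 mm on the bar, with light forces. I'll turn it 66° clockwise, which is positive about the tool's down-pointing x.

step_arm(
  increments=[
    [0, -0.001, 0, 4, 0, 0, 0.01],
    [0, -0.001, 0, 8, 0, 0, 0.01],
    [0, -0.001, 0, 12, 0, 0, 0.01],
    [0, -0.001, 0, 16, 0, 0, 0.01],
    [0, -0.001, 0, 20, 0, 0, 0.01],
    [0, -0.001, 0, 24, 0, 0, 0.01],
    [0, -0.001, 0, 28, 0, 0, 0.01],
    [0, -0.001, 0, 32, 0, 0, 0.01],
    [0, -0.001, 0, 32, 0, 0, 0.01],
  ],
)

```text
t: 4.48
tool_pos: [0.4522, 0.2145, 0.0598]
tcp_rot: [[0.0, -0.52, 0.854], [0.0, 0.854, 0.52], [-1.0, 0.0, 0.0]]
wrist_force: [-1.7, 1.3, 2.2]
finger_gap: 0.014
```

```bash
python3 go.py 0.4517 0.2152 0.060
```

```text
4.4833 [0.4522 0.2145 0.0598] yaw 121.33243561505658 [ 0.7678  0.3953 -0.5212 -0.0003 -0.6538 -1.7914] [-1.6995  1.2788  2.2368] [0.3418 0.4051 0.0075] 0.013963542220737084
[[ 0.0002 -0.52    0.8542]
 [ 0.0005  0.8542  0.52  ]
 [-1.      0.0003  0.0004]]
shift [-0.0002  0.0008 -0.0001]
```

Turning smoothly. 34° remain.

step_arm(
  increments=[
    [0, 0, 0, 4, 0, 0, 0.01],
    [0, 0, 0, 8, 0, 0, 0.01],
    [0, 0, 0, 12, 0, 0, 0.01],
    [0, 0, 0, 16, 0, 0, 0.01],
    [0, 0, 0, 20, 0, 0, 0.01],
    [0, 0, 0, 24, 0, 0, 0.01],
    [0, 0, 0, 28, 0, 0, 0.01],
    [0, 0, 0, 32, 0, 0, 0.01],
    [0, 0, 0, 34, 0, 0, 0.01],
    [0, 0, 0, 34, 0, 0, 0.01],
    [0, 0, 0, 34, 0, 0, 0.01],
  ],
)

```text
t: 5.4
tool_pos: [0.4522, 0.215, 0.0598]
tcp_rot: [[0.0, 0.043, 0.999], [0.001, 0.999, -0.043], [-1.0, 0.001, 0.0]]
wrist_force: [-4.1, 4.0, 2.6]
finger_gap: 0.0135
```

```bash
python3 go.py 0.4517 0.2152 0.060
```

```text
5.4 [0.4522 0.215  0.0598] yaw 87.51769173101674 [ 0.7683  0.3953 -0.5209 -0.0011 -0.6535 -2.3816] [-4.102   3.9629  2.5623] [ 1.3029  1.0955 -0.0567] 0.013474934266805308
[[ 0.0004  0.0433  0.9991]
 [ 0.0013  0.9991 -0.0433]
 [-1.      0.0013  0.0003]]
shift [-0.0002  0.0002 -0.0005]
```

Now I'll let go, opening to no more than 40 mm, then raise the tool straight up.

step_arm(
  increments=[
    [0, 0, 0, 0, 0, 0, 0.025],
    [0, 0, 0, 0, 0, 0, 0.038],
    [0, 0, 0, 0, 0, 0, 0.038],
    [0, 0, 0, 0, 0, 0, 0.038],
    [0, 0, 0, 0, 0, 0, 0.038],
    [-0.02, 0, 0, 0, 0, 0, 0.038],
    [-0.05, 0, 0, 0, 0, 0, 0.038],
    [-0.08, 0, 0, 0, 0, 0, 0.038],
    [-0.11, 0, 0, 0, 0, 0, 0.038],
    [-0.15, 0, 0, 0, 0, 0, 0.038],
    [-0.18, 0, 0, 0, 0, 0, 0.038],
    [-0.18, 0, 0, 0, 0, 0, 0.038],
  ],
)

```text
t: 6.4
tool_pos: [0.4553, 0.2159, 0.2467]
tcp_rot: [[0.012, 0.044, 0.999], [0.008, 0.999, -0.044], [-1.0, 0.008, 0.011]]
wrist_force: [0.8, -0.4, 1.1]
finger_gap: 0.0379
```

step_arm(
  increments=[
    [0, -0.03, 0, 0, 0, 0, 0.038],
    [0, -0.06, 0, 0, 0, 0, 0.038],
    [0, -0.09, 0, 0, 0, 0, 0.038],
    [0, -0.12, 0, 0, 0, 0, 0.038],
    [0, -0.15, 0, 0, 0, 0, 0.038],
    [0, -0.18, 0, 0, 0, 0, 0.038],
    [0, -0.21, 0, 0, 0, 0, 0.038],
    [0, -0.24, 0, 0, 0, 0, 0.038],
    [0, -0.26, 0, 0, 0, 0, 0.038],
    [0, -0.28, 0, 0, 0, 0, 0.038],
    [0, -0.28, 0, 0, 0, 0, 0.038],
    [0, -0.28, 0, 0, 0, 0, 0.038],
  ],
)

```text
t: 7.4
tool_pos: [0.4392, -0.0662, 0.2392]
tcp_rot: [[-0.001, 0.048, 0.999], [0.0, 0.999, -0.048], [-1.0, 0.0, -0.001]]
wrist_force: [-0.4, -0.2, -0.2]
finger_gap: 0.0379
```

```bash
python3 go.py; python3 - <<'E'
from meas import *
p,d=vision.read_camera("top");cv2.imwrite("pics/t2.png",p[:,:,::-1])
cv2.imwrite("pics/t2z.png",cv2.resize(p[115:240,190:275,::-1],None,fx=4,fy=4,interpolation=cv2.INTER_CUBIC))
meas(p,d)
E
```

```text
7.4 [ 0.4392 -0.0662  0.2392] yaw 87.27119628394881 [ 0.2183  0.0739 -0.4127 -0.0002 -1.0846 -1.8366] [-0.3858 -0.1557 -0.2174] [ 0.005  -0.0557 -0.0089] 0.0379188603192496
[[-0.0005  0.0476  0.9989]
 [ 0.0001  0.9989 -0.0476]
 [-1.      0.     -0.0005]]
well [0.4634 0.2175] r 0.04071227684719749
bar n 6 z 0.061668831040658234 rect mm ((472.30682373046875, 216.2464141845703), (2.170351028442383, 9.303400039672852), 18.82805633544922)
bar mean [0.472  0.2164] axis deg -75.02069803811231
white [239.2586 168.569 ] [221 168  32   3  58] [0.5281 0.1903 0.07  ] [0.5288 0.1913 0.064 ]
white [229.1667 176.0417] [227 173   5   7  24] [0.5109 0.2129 0.07  ] [0.5115 0.214  0.064 ]
white [233.016  215.9761] [ 211  197   42   35 1253] [0.4204 0.2028 0.07  ] [0.4206 0.2038 0.064 ]
```

View pics/t2.png

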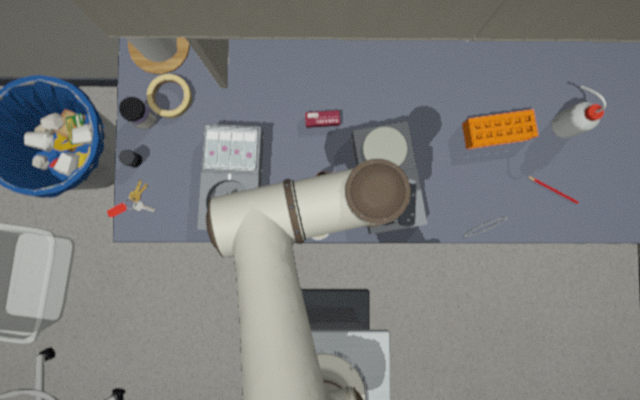

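View pics/t2z.png

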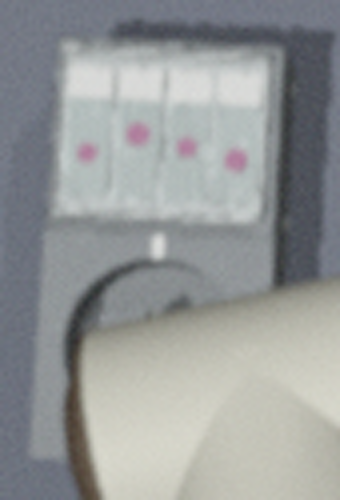

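The forearm, at about (240,215), still hides the well. I'll move further right, well above everything.

step_arm(
  increments=[
    [0, -0.03, 0, 0, 0, 0, 0.038],
    [0, -0.06, 0, 0, 0, 0, 0.038],
    [0, -0.09, 0, 0, 0, 0, 0.038],
    [0, -0.12, 0, 0, 0, 0, 0.038],
    [0, -0.15, 0, 0, 0, 0, 0.038],
    [0, -0.18, 0, 0, 0, 0, 0.038],
    [0, -0.21, 0, 0, 0, 0, 0.038],
    [0, -0.24, 0, 0, 0, 0, 0.038],
    [0, -0.27, 0, 0, 0, 0, 0.038],
    [0, -0.3, 0, 0, 0, 0, 0.038],
    [0, -0.3, 0, 0, 0, 0, 0.038],
    [0, -0.3, 0, 0, 0, 0, 0.038],
  ],
)

```text
t: 8.45
tool_pos: [0.4262, -0.3653, 0.2386]
tcp_rot: [[-0.001, 0.046, 0.999], [0.001, 0.999, -0.046], [-1.0, 0.001, -0.001]]
wrist_force: [-0.9, 0.5, -0.1]
finger_gap: 0.0377
```

```bash
python3 go.py; python3 - <<'E'
from meas import *
p,d=vision.read_camera("top")
a=np.load("top0.npz")["p"]
r=lambda q:cv2.resize(q[150:240,345:435,::-1],None,fx=4,fy=4,interpolation=cv2.INTER_CUBIC)
z=cv2.resize(p[150:240,190:270,::-1],None,fx=4,fy=4,interpolation=cv2.INTER_CUBIC)
cv2.imwrite("pics/t3.png",np.vstack([np.hstack([z,r(p)])]));cv2.imwrite("pics/t3b.png",r(a))
meas(p,d)
E
```

```text
8.45 [ 0.4262 -0.3653  0.2386] yaw 87.33733239268861 [-0.4201  0.2796 -0.1545 -0.0003 -1.138  -1.197 ] [-0.879   0.5109 -0.0587] [-0.0183 -0.0129 -0.0405] 0.03774428530633935
[[-0.0011  0.0465  0.9989]
 [ 0.0008  0.9989 -0.0465]
 [-1.      0.0008 -0.0012]]
well [0.4522 0.2152] r 0.04979550656467837
bar n 117 z 0.06218134052576718 rect mm ((452.1291809082031, 214.31175231933594), (14.61917781829834, 41.27632141113281), 86.55998992919922)
bar mean [0.4519 0.2145] axis deg 177.09491455632843
white [239.2419 168.6129] [221 168  32   3  62] [0.528  0.1904 0.07  ] [0.5287 0.1913 0.064 ]
white [229.0385 176.1154] [227 173   5   7  26] [0.5107 0.2132 0.07  ] [0.5114 0.2143 0.064 ]
white [228.4615 196.7692] [228 194   2   7  13] [0.4638 0.2138 0.07  ] [0.4642 0.2148 0.064 ]
```

View pics/t3.png

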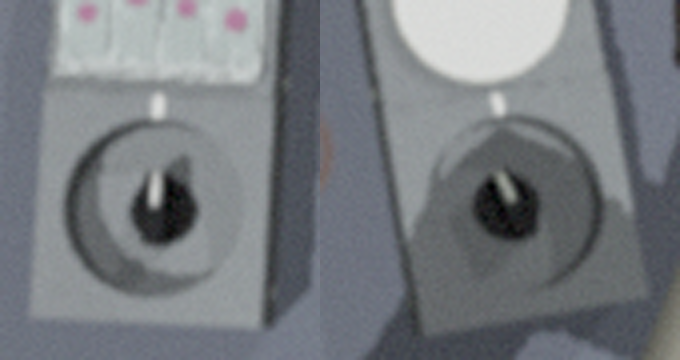

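View pics/t3b.png

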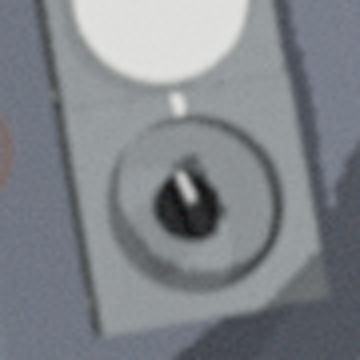

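The dryer pointer now lies along (228,197), straight at the mark at (229,176). The bar's axis is at −2.9° and the mark direction is about −2.6°. The stirrer's pointer looks the same as in the first picture, and the arm is still and clear of everything. Handing in.

```bash
python3 -c "
from workcell import manip
print(manip.finish_job())"
```

```text
the job is handed in; nothing more can be done
None
```

I pinched the dryer's dial at the bar, turned it 66° clockwise, opened the fingers to 38 mm, lifted straight out and moved clear. I handed the job in at about 8.5 s of the 32 s allowed.

- **Dryer dial:** the final depth measurement puts the bar at −2.9° (−3.4° by the rectangle fit), against a mark direction of about −2.6°. That is within 1° of straight at the mark, where 12° is allowed.
- **Stirrer dial:** its pointer looks unchanged between the first and last pictures. I compared it by eye and did not measure it.
- **Forces:** the wrist force readings stayed under about 7 N throughout, and were about 1 N at the end, with the tool in free air.
- **Failed check:** the first check after withdrawing gave no usable numbers because the forearm hid the well. I moved the arm further right and measured again, and those are the figures above.

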